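# Press the caps of a sample tray home on a sprung station

## Task

Take the hand press by its handle, set it flat over the six lavender caps and push squarely down until the sprung tray bottoms out level and all the caps are home; keep it firmly down there with about 15 to 20 N (never above 30 N) for one second. Then stand the press upright, without dropping it, back in the middle of its blue mat, leave the tray in the station, and do not disturb the other things on the desk.

Things in the scene. Friction and masses are not known exactly. Their poses are not given: they have to be found in the camera images.
- press: Hand press, loose, about 0.45 kg: flat steel plate 80 x 110 x 12 mm (x, y, z) with a smooth underside and an upright black handle block at its centre, 40 mm along x and 26 mm along y, from 12 to 70 mm above the underside. Origin: centre of the underside; z up. Grip the handle across its 26 mm (along y). It starts standing on the mat.
- mat: Blue parking mat, 150 x 170 x 6 mm, fixed flat on the desk; origin at the centre of its underside, so its top is 6 mm above the origin.
- station: Grey seating station, fixed to the desk: an open well 80 x 110 mm inside (x, y), walls 10 mm thick and 60 mm high, with four sprung pins inside that carry the tray. Origin: centre of its underside, at desk height; z up. The tray sinks 6 to 14 mm onto a hard level stop: where exactly is set by a hidden adjuster and can only be felt.
- tray: White tube tray, block 76 x 106 x 45 mm (x, y, z), 0.3 kg, loose in the station's well with 2 mm play, same yaw. Origin: centre of its underside, 36 mm above the station's when up. Six capped tubes: cap tops 75 mm above the tray's origin when home, 80 mm when fully proud. The springs give way at 1 to 3 N and take 4 to 12 N at the bottom; from there the push rises steeply.
- cap1 (a joint): Lavender push-in cap, 19 mm across, at x, y = -22, -36 mm in the tray's frame; value = how far it has been pushed in, m: 0 = 5 mm proud, 0.005 = fully home. Each takes about 2 N to push in and stays where it is left; starts 3 to 5 mm proud.
- cap2 (a joint): Lavender push-in cap, 19 mm across, at x, y = -22, 0 mm in the tray's frame; value = how far it has been pushed in, m: 0 = 5 mm proud, 0.005 = fully home. Each takes about 2 N to push in and stays where it is left; starts 3 to 5 mm proud.
- cap3 (a joint): Lavender push-in cap, 19 mm across, at x, y = -22, +36 mm in the tray's frame; value = how far it has been pushed in, m: 0 = 5 mm proud, 0.005 = fully home. Each takes about 2 N to push in and stays where it is left; starts 3 to 5 mm proud.
- cap4 (a joint): Lavender push-in cap, 19 mm across, at x, y = +22, -36 mm in the tray's frame; value = how far it has been pushed in, m: 0 = 5 mm proud, 0.005 = fully home. Each takes about 2 N to push in and stays where it is left; starts 3 to 5 mm proud.
- cap5 (a joint): Lavender push-in cap, 19 mm across, at x, y = +22, 0 mm in the tray's frame; value = how far it has been pushed in, m: 0 = 5 mm proud, 0.005 = fully home. Each takes about 2 N to push in and stays where it is left; starts 3 to 5 mm proud.
- cap6 (a joint): Lavender push-in cap, 19 mm across, at x, y = +22, +36 mm in the tray's frame; value = how far it has been pushed in, m: 0 = 5 mm proud, 0.005 = fully home. Each takes about 2 N to push in and stays where it is left; starts 3 to 5 mm proud.
- red_rack: Bystander: white rack of red-capped tubes, 70 x 150 mm, 76 mm tall; origin at the centre of its underside.
- bottle: Bystander: small white bottle, 44 mm across, 110 mm tall; origin at the centre of its underside.
- marker: Bystander: marker pen lying on the desk, 140 mm long (x), 11 mm thick; origin at its centre, on the underside.
Not all that is in view belongs to the job. What is shaped like the press but turquoise is not meant. Of the things that look like the mat, take the one that is farthest to the robot's left at the start.

How it is judged:
On the way, in this order (a step that is already met when the one before it is completed fails the run):
1. the hand press is lifted off its mat (z of press in the frame of mat above 0.04 m), for 0.1 s.
2. the press pushes the tray with over 13 N, both within 0.03 rad of level, press within 18 mm of the tray's middle, all caps in by over 3.5 mm, for 0.6 s (contact force between press and tray above 13 N and angle between each of press, tray's own z axis and vertical below 0.03 rad and horizontal distance between press and tray below 0.018 m and value of joint each of cap1, cap2, cap3, cap4, cap5, cap6 above 0.0035 m), for 0.6 s.
At the end, for the whole second after the job is handed in: All six caps are pushed in by more than 3.5 mm of their 5 mm; the tray sits in the station's well (within 8 mm of its centre, tilt under 0.06 rad, underside less than 42 mm up); the press stands upright (tilt under 0.05 rad) and still on the mat, within 30 mm of the mat's centre, let go (horizontal distance between press and mat below 0.03 m and z of press in the frame of mat below 0.01 m and angle between press's own z axis and vertical below 0.05 rad and linear speed of press below 0.02 m/s and horizontal distance between tray and station below 0.008 m and angle between tray's own z axis and vertical below 0.06 rad and z of tray in the frame of station below 0.042 m and value of joint each of cap1, cap2, cap3, cap4, cap5, cap6 above 0.0035 m); the robot touches nothing.
It fails at once if the press pushes on the tray with more than 30 N (contact force between press and tray above 30 N).
It fails at once if the press is dropped or rammed onto the mat (more than 80 N) (contact force between press and mat above 80 N).
It fails at once if the tray is tipped by more than 0.15 rad (angle between tray's own z axis and vertical above 0.15 rad).
It fails at once if the red rack, the bottle or the marker is disturbed (moved over 20 mm) (distance of any of red_rack, bottle, marker from where it was at the start of the episode above 0.02 m).
It also fails if it takes over 61 s, if anything falls off the work surface, if the arm or the gripper's body presses on something with over 40 N, if the wrist force passes 120 N, or if a joint passes its speed limit or range.

## Robot

A 6-joint arm with a two-finger parallel gripper is mounted at the origin on the work surface. World frame = base frame: x ahead of the robot, y to its left, z up, the work surface at z = 0. Lengths are in m, angles in rad, forces in N, time in s.
With the tool pointing down it reaches from about 0.275 to 0.825 m from the base axis. Payload 5.2 kg.
Tool frame: the origin (TCP) lies at the very end of the fingers, on their centre line; the grasp point (between the pads) lies 19 mm behind it (ctrl.hold_point_z is the distance from the TCP to the grasp point, in m); z points along the fingers, y is the direction in which the jaws open and shut (so a half turn about z gives the same grasp; the last joint's range is limited). The gripper opens to 93 mm and grips with 3 to 60 N. Pads are 15 mm wide; open, the fingers measure 128 mm over their backs; the gripper's body (75 mm by 188 mm) begins 65 mm behind the grasp point.
Start: joints at [1.074, 0.259, 1.535, -0, 1.348, -0.203], TCP at [0.159, 0.526, 0.219] pointing down, gripper open.
Joint ranges: [-3.14, 3.14], [-0.91, 2.08], [0.19, 2.58], [-1.22, 4.36], [0.22, 2.71], [-3.12, 3.12]. Speed limits (rad/s): [2.57, 2.57, 3.14, 3.14, 3.14, 3.14].

## Interface

Orientations are given as a rotation vector (axis times angle).
In Python, from cell import sense, cams, ctrl, nets gives the robot as it stands.
- The arm moves only by the tool carry_out, never from a script. Its argument "commands" is a list of rows, each a list of 4 numbers: the shift along the tool's x, y, z in mm, then the turn about the tool's z in degrees. In form: [[tx, ty, tz, spin], ...]. A call has 1 to 5 rows; each row is the pose to reach, as a shift and turn from the pose commanded when the call began, along the tool's axes at that moment; what a row does not reach only later rows make up. A row lasts 1/10 s, in which the tool goes at most 50 mm and 8.59 degrees, less where a joint would pass 70% of its speed; a pose out of reach is approached as far as the arm can. A call with a gripper value outside its range is refused whole. "fingers" is the finger opening in mm, from 0 to 93, set as the call begins (left out, the last holds). The fingers move at their own pace and stop on an object; "force" is the grip in N (left out, the last holds). Time passes only in rows, so rows that repeat a pose let the fingers close. It gives the time, the measured TCP pose, the force and the opening at its end, in the units of the state.
- sense(): the state, without advancing time (a new reading comes with each control period).
- cams.snapshot(name): name is "scene" or "top" or "wrist"; returns a dict with "img" (420x560x3 uint8, red, green, blue), "z_map" (420x560 float32, m along the optical axis (not along the pixel's ray), 0 where there is no reading), "camera_matrix" (3x3 intrinsics, pixels), "R" (3x3) and "t" (3): a world point X has camera coordinates R X + t. Camera axes: x right, y down, z forward; pixel columns grow to the right and rows downward; lengths in m; the calibration is good to about 2 mm. A picture is of the moment at which its call begins.
- ctrl.job_done(): hands the job in, once; it reports no verdict.
Trained networks look in the newest picture that a camera, given by its name, has taken for a name from the list of things; names that differ only in an ending like _2 or _b are one class to them, and where a whole thing is asked for, a point or a joint stands for the part that bears it (a point fixed in the world has none). Each returns a list of dicts, best first, with "p" (0 to 1); they miss things now and then, are a little off and sometimes report something else, mostly with a low value. They report only what shows in the picture. A call takes as long as a camera call. They do not tell look-alikes from the thing itself.
- nets.cut_out(camera, thing): "region" (420x560 bool, what is visible of it).
- nets.spot_point(camera, thing): "point" ([x, y, z] in m, in the coordinates of the camera as it stood for that picture, good to about 4 mm: a listed point, or the origin of a listed thing).
The state is a dict: "t": time; "q": joint angles; "joint_vel": joint speeds; "joint_torque": joint torques, N m; "position": TCP position; "orientation": TCP orientation; "ft_force": force on the tool from outside, world axes, zero at the start; "moment": the same for the moment, N m; "gripper_width": finger opening in m.
Only numpy, scipy, OpenCV 4.12 (cv2) and the standard library are available. Lean on these libraries where they do the work, as an engineer would, in place of code of your own. Each camera call takes 0.05 s, during which the arm holds its last target.

## Working session

There is one attempt and no reset: what is moved stays moved. The work goes in short steps, Python scripts to look and compute and a tool call to move; the robot and the scene stay as the last step left them, time stands still between calls to the robot, and variables do not carry over. Pictures are saved under pics/ and viewed, and the job is handed in when it is done.

Besides the shell and the picture viewer there is one more tool, called by a JSON object that holds its "op" and its "data". carry_out: Moves the arm, as the interface text tells. Its arguments: {"type":"object","properties":{"commands":{"type":"array","items":{"type":"array","items":{"type":"number"}}},"fingers":{"type":"number"},"force":{"type":"number"}},"required":["commands"]}

```bash
mkdir -p pics; ls
python3 - <<'E'
from cell import sense,cams,ctrl,nets
import cv2
s=sense();print(s)
for n in ["scene","top","wrist"]:
    d=cams.snapshot(n);cv2.imwrite(f"pics/{n}0.png",d["img"][:,:,::-1])
print(ctrl.hold_point_z)
E
```

```text
pics
{'t': 0.0, 'q': array([ 1.07419146e+00,  2.59331567e-01,  1.53607172e+00, -5.84040573e-05,
        1.34797678e+00, -2.02784466e-01]), 'joint_vel': array([ 0.0020598 , -0.00022398, -0.00140637,  0.00045244,  0.00184133,
        0.00014477]), 'joint_torque': array([-2.91480770e-03, -4.37324953e+01, -2.83993918e+01,  7.16412091e-02,
        4.15044953e-02, -2.35949865e-04]), 'position': array([0.15901328, 0.52594805, 0.21782841]), 'orientation': array([-4.59771510e-01, -3.10720070e+00,  2.66790383e-03]), 'ft_force': array([ 0.41414936, -0.32249759, -0.67552403]), 'moment': array([ 0.03070904, -0.01897961,  0.01018165]), 'gripper_width': 0.09315029849951115}
0.0188
```

View pics/scene0.png

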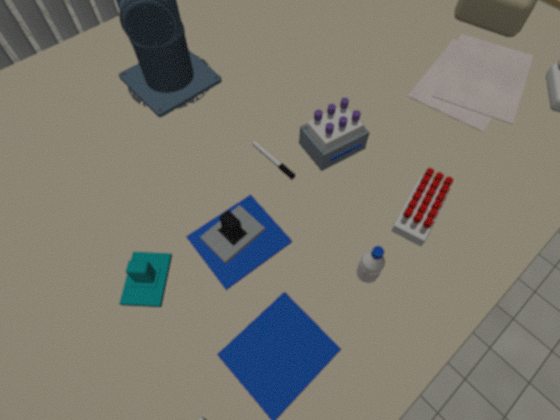

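View pics/top0.png

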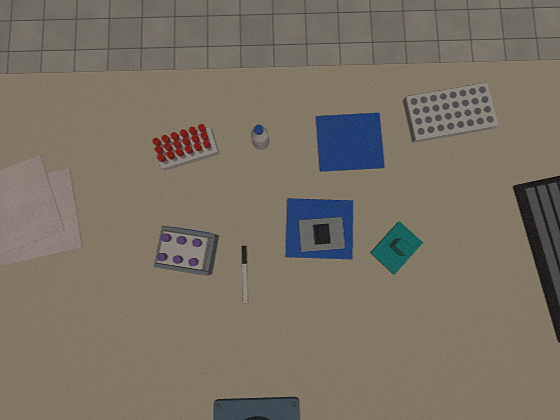

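View pics/wrist0.png

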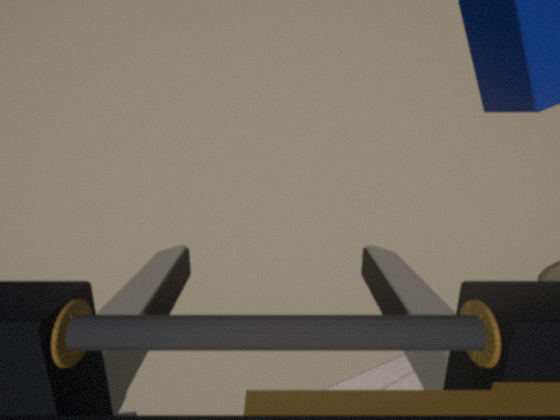

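```bash
cat > h.py <<'E'
from cell import sense,cams,ctrl,nets
import cv2,numpy as np
def cloud(d):
    z=d["z_map"];K=d["camera_matrix"];v,u=np.mgrid[:z.shape[0],:z.shape[1]]
    P=np.stack([(u-K[0,2])/K[0,0]*z,(v-K[1,2])/K[1,1]*z,z],-1)
    W=(P-d["t"])@d["R"]
    W[z<=0]=np.nan
    return W
def w(d,p): return d["R"].T@(np.asarray(p)-d["t"])
E
python3 - <<'E'
from h import *
np.set_printoptions(precision=4,suppress=True)
for n in ["top","scene"]:
    d=cams.snapshot(n);W=cloud(d)
    print(n,"cam",-d["R"].T@d["t"],d["R"][2])
    for th in ["press","mat","station","tray","cap1","red_rack","bottle","marker"]:
        for r in nets.spot_point(n,th):
            if r["p"]>.3: print(th,round(r["p"],2),w(d,r["point"]))
        for r in nets.cut_out(n,th)[:4]:
            m=r["region"]
            if r["p"]>.3:
                q=W[m];q=q[~np.isnan(q[:,0])]
                vu=np.argwhere(m).mean(0)
                print("   cut",th,round(r["p"],2),m.sum(),vu.round(),np.median(q,0),"zmax",np.percentile(q[:,2],98))
                rect=None
E
```

```text
top cam [ 0.4355 -0.0742  0.9855] [ 0.13   -0.0055 -0.9915]
press 0.92 [ 0.4898 -0.1722  0.0062]
press 0.56 [ 0.4525 -0.3622 -0.0043]
   cut press 0.66 1370 [234. 321.] [ 0.4907 -0.1663  0.0179] zmax 0.07643065838369531
   cut press 0.66 1474 [247. 396.] [ 0.4517 -0.352   0.0119] zmax 0.0706544150059441
mat 0.95 [ 0.5069 -0.1632  0.0037]
mat 0.88 [ 0.7306 -0.2546 -0.004 ]
   cut mat 0.92 2436 [225. 317.] [ 0.5325 -0.1592  0.0053] zmax 0.008817595696935184
   cut mat 0.85 3600 [142. 349.] [ 0.7301 -0.2541  0.0052] zmax 0.008757747928162125
   cut station 0.71 792 [252. 193.] [0.4456 0.1257 0.0584] zmax 0.06200510903543531
tray 0.94 [0.4621 0.1598 0.0388]
   cut tray 0.79 1522 [250. 183.] [0.4591 0.1561 0.0812] zmax 0.11602848542382144Traceback (most recent call last):
  File "<stdin>", line 7, in <module>
ValueError: it knows: bottle, marker, mat, press, red_rack, station, tray
```

```bash
cat > fit.py <<'E'
from h import *
np.set_printoptions(precision=4,suppress=True)
def rect(W,c,r,z0,z1,tag,extra=None):
    m=(np.hypot(W[...,0]-c[0],W[...,1]-c[1])<r)&(W[...,2]>z0)&(W[...,2]<z1)
    if extra is not None: m&=extra
    n,l,st,_=cv2.connectedComponentsWithStats(m.astype(np.uint8))
    if n<2: print(tag,'none');return
    m=l==1+np.argmax(st[1:,4])
    q=W[m][:,:2].astype(np.float32)
    b=cv2.minAreaRect(q*1000)
    print(tag,len(q),"c",np.array(b[0]),"size",np.array(b[1]),"ang",b[2],"z",np.median(W[m][:,2]))
if __name__=="__main__":
  for n in ["top","scene"]:
    d=cams.snapshot(n);W=cloud(d)
    im=d["img"].astype(int)
    dark=im.max(-1)<60
    hsv=cv2.cvtColor(d["img"],cv2.COLOR_RGB2HSV)
    blue=(hsv[...,0]>105)&(hsv[...,0]<125)&(hsv[...,1]>150)
    print(n)
    rect(W,(.49,-.17),.09,.012,.03,"plate",~blue)
    rect(W,(.49,-.17),.06,.066,.09,"handle top")
    rect(W,(.507,-.163),.13,-.01,.013,"mat",blue)
    rect(W,(.46,.158),.12,.05,.067,"station wall")
    rect(W,(.46,.158),.12,.03,.13,"station all")
    rect(W,(.46,.158),.08,.074,.09,"tray top")
    rect(W,(.46,.158),.08,.10,.14,"caps")
    big=cv2.resize(d["img"],None,fx=4,fy=4,interpolation=cv2.INTER_CUBIC)
    if n=="top":
        cv2.imwrite("pics/c_press.png",big[180*4:280*4,270*4:440*4,::-1])
        cv2.imwrite("pics/c_tray.png",big[210*4:290*4,140*4:270*4,::-1])
E
python3 fit.py
```

```text
top
plate 1180 c [ 491.0006 -169.8542] size [ 79.8704 109.6798] ang 3.0426270961761475 z 0.0173660678611535
handle top 188 c [ 491.2251 -169.7653] size [40.17   26.2334] ang 3.694640874862671 z 0.07480943704482598
mat 2357 c [ 506.0364 -167.6237] size [166.948  147.7084] ang 86.57740020751953 z 0.0053056364249540865
station wall 749 c [459.1846 161.7779] size [130.3509  99.8543] ang 79.37393951416016 z 0.05913401454468311
station all 2389 c [459.1541 161.7214] size [130.4651 103.8534] ang 79.30236053466797 z 0.07932035015194212
tray top 1080 c [459.3448 161.5352] size [106.0818  75.8291] ang 79.46989440917969 z 0.08026064041728698
caps 69 c [444.7364 200.9728] size [18.2827 15.6966] ang 88.12577819824219 z 0.11403142953685003
scene
plate 1484 c [ 492.6003 -169.9284] size [ 81.3072 110.3589] ang 3.1842503547668457 z 0.01973558009300502
handle top 266 c [ 492.6458 -170.3485] size [40.204  25.7448] ang 3.4984872341156006 z 0.07678436212880198
mat 2819 c [ 508.6252 -167.9806] size [164.9079 146.0897] ang 86.29888153076172 z 0.007629571480231549
station wall 695 c [461.9266 161.1554] size [130.1678 100.5473] ang 79.64898681640625 z 0.060849179412218186
station all 2696 c [462.971 160.752] size [131.7781 101.2777] ang 78.91703033447266 z 0.08079380830195844
tray top 885 c [461.5638 160.6319] size [106.2804  77.0482] ang 78.73881530761719 z 0.08273840671698987
caps 87 c [433.3991 129.5458] size [17.8937 17.2226] ang 66.38616180419922 z 0.11485075865077805
```

View pics/c_press.png

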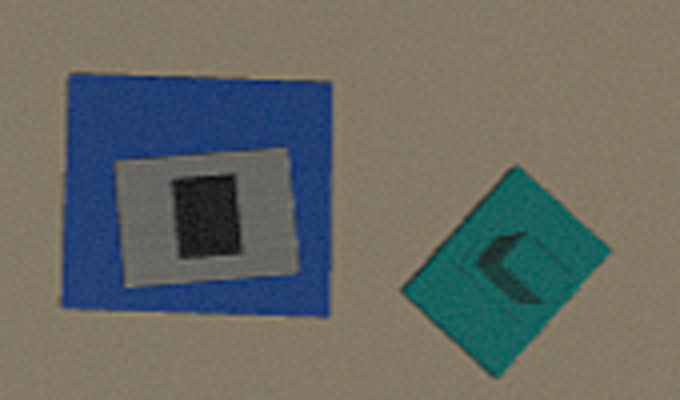

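View pics/c_tray.png

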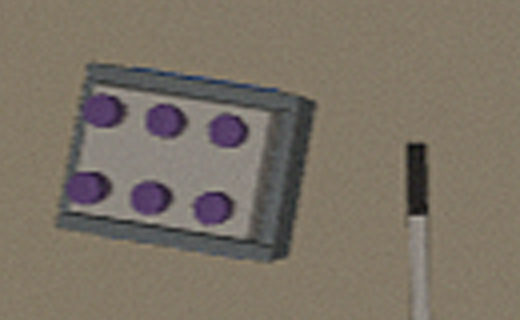

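```bash
cat > mv.py <<'E'
from h import *
from scipy.spatial.transform import Rotation as Ro
import sys
np.set_printoptions(precision=2,suppress=True)
# usage: mv.py x y z(mm world TCP target) yaw_deg of object (jaw along object's y)
s=sense();R=Ro.from_rotvec(s["orientation"]).as_matrix()
x,y,z,yaw=map(float,sys.argv[1:5])
d=np.array([x,y,z])-s["position"]*1000
print("t",round(s["t"],2),"pos",s["position"]*1000,"F",s["ft_force"],"M",s["moment"],"w",s["gripper_width"]*1000)
print("tool z",R[:,2].round(4),"toolx",R[:,0].round(4))
ydir=np.degrees(np.arctan2(R[1,1],R[0,1]))
sp=(ydir-(yaw+90)+90)%180-90   # tool z down: +spin = -world yaw
print("shift tool",R.T@d,"spin",sp,"jaw dir",ydir,"q6",s["q"][5])
E
python3 mv.py 492 -170 180 3.2
```

```text
t 0.7 pos [159.26 526.47 218.7 ] F [-0.09  0.52 -0.3 ] M [ 0.02  0.04 -0.06] w 93.17012517702605
tool z [ 0.  0. -1.] toolx [-0.96  0.29 -0.  ]
shift tool [-520.15 -570.29   38.65] spin -20.03129054075066 jaw dir 73.16870945924934 q6 -0.20281566873135598
```

{"op": "carry_out", "data": {"commands": [[-33,-37,0,0],[-66,-73,0,0],[-99,-109,0,0],[-132,-145,0,0],[-165,-181,0,0]], "fingers": 93, "force": 50}}

```text
t: 1.2
position: [0.2651, 0.3038, 0.2188]
orientation: [0.458, 3.107, 0.001]
ft_force: [1.6, 0.1, 0.6]
gripper_width: 0.093
```

{"op": "carry_out", "data": {"commands": [[-33,-37,0,0],[-66,-73,0,0],[-99,-109,0,0],[-132,-145,0,0],[-165,-181,0,0]]}}

```text
t: 1.7
position: [0.3708, 0.0825, 0.2191]
orientation: [0.46, 3.106, 0.001]
ft_force: [0.7, 0.1, -0.3]
gripper_width: 0.0933
```

{"op": "carry_out", "data": {"commands": [[-33,-37,0,0],[-66,-73,0,0],[-99,-109,0,0],[-132,-145,0,0],[-165,-181,0,0]]}}

```text
t: 2.2
position: [0.4763, -0.1388, 0.2188]
orientation: [0.461, 3.107, 0.0]
ft_force: [0.7, 1.0, 0.2]
gripper_width: 0.0928
```

```bash
python3 mv.py 492 -170 180 3.2
```

```text
t 2.2 pos [ 476.35 -138.8   218.83] F [0.69 0.98 0.25] M [0.04 0.03 0.01] w 92.79612661447648
tool z [ 0. -0. -1.] toolx [-0.96  0.29 -0.  ]
shift tool [-24.01 -25.32  38.84] spin -20.072291834269777 jaw dir 73.12770816573023 q6 -1.785301113455194
```

{"op": "carry_out", "data": {"commands": [[-12,-13,5,-7],[-24,-25.3,15,-14],[-24,-25.3,38,-20.1],[-24,-25.3,39,-20.1],[-24,-25.3,39,-20.1]]}}

```text
t: 2.7
position: [0.491, -0.1675, 0.1795]
orientation: [0.085, -3.139, -0.001]
ft_force: [0.4, -0.1, -0.2]
gripper_width: 0.0931
```

```bash
python3 mv.py 492 -170 32 3.2
python3 - <<'E'
from fit import *
d=cams.snapshot("wrist");cv2.imwrite("pics/w1.png",d["img"][:,:,::-1]);W=cloud(d)
hsv=cv2.cvtColor(d["img"],cv2.COLOR_RGB2HSV)
blue=(hsv[...,0]>105)&(hsv[...,0]<125)&(hsv[...,1]>150)
rect(W,(.49,-.17),.09,.010,.03,"plate",~blue)
rect(W,(.49,-.17),.06,.066,.09,"handle top")
E
```

```text
t 2.7 pos [ 491.01 -167.47  179.5 ] F [ 0.4  -0.09 -0.21] M [ 0.02 -0.04  0.03] w 93.13250836258273
tool z [-0.  0. -1.] toolx [-1.   -0.05  0.  ]
shift tool [ -1.03  -2.72 147.5 ] spin -0.0980973665661935 jaw dir 93.10190263343381 q6 -2.1689330335756227
plate 6848 c [ 492.0659 -172.3688] size [ 79.5205 110.3082] ang 2.997095823287964 z 0.018310141081000413
handle top 1394 c [ 491.9023 -172.1359] size [39.6404 25.516 ] ang 2.273421287536621 z 0.07584698079968423
```

View pics/w1.png

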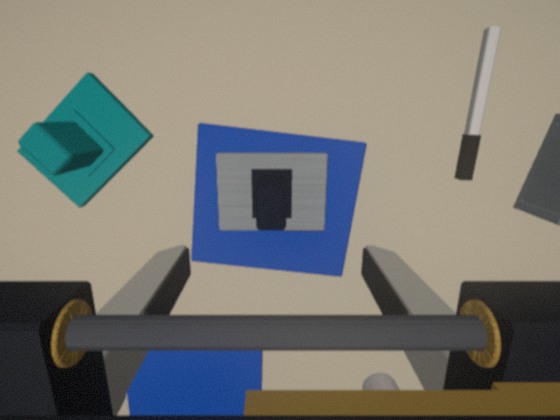

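The wrist view shows the grey press with its black handle at about (271,195), standing on its blue mat. The candidates were:
- **Press:** grey at top-view (321,234), or turquoise at (396,247). I choose the grey one.
- **Mat:** (317,228), or the bare one at (349,142). I choose the first, because its y of -0.168 is farther left than -0.254.

Next I lower onto the handle.

{"op": "carry_out", "data": {"commands": [[-1,-3,40,0],[-1,-3.5,80,0],[-1,-3.5,115,0],[-1,-3.5,140,0],[-1,-3.5,151,0]]}}

```text
t: 3.25
position: [0.4921, -0.1704, 0.0276]
orientation: [0.088, -3.139, -0.002]
ft_force: [-0.8, 0.3, 0.7]
gripper_width: 0.0935
```

{"op": "carry_out", "data": {"commands": [[0,0,0,0],[0,0,0,0],[0,0,0,0],[0,0,0,0],[0,0,0,0]], "fingers": 40, "force": 40}}

```text
t: 3.75
position: [0.4932, -0.1716, 0.0296]
orientation: [-0.089, 3.139, -0.002]
ft_force: [0.9, -0.0, 0.2]
gripper_width: 0.0575
```

```bash
python3 mv.py 492 -171 28 3.2
python3 - <<'E'
from fit import *
d=cams.snapshot("scene");cv2.imwrite("pics/s2.png",cv2.resize(d["img"][170:300,150:320,::-1],None,fx=4,fy=4))
E
```

```text
t 3.75 pos [ 493.19 -171.56   29.6 ] F [ 0.87 -0.04  0.22] M [ 0.07 -0.01 -0.04] w 57.48782809219578
tool z [ 0. -0. -1.] toolx [-1.   -0.06 -0.  ]
shift tool [1.16 0.62 1.6 ] spin 0.06170737524685421 jaw dir 93.26170737524686 q6 -2.17628774584198
```

View pics/s2.png

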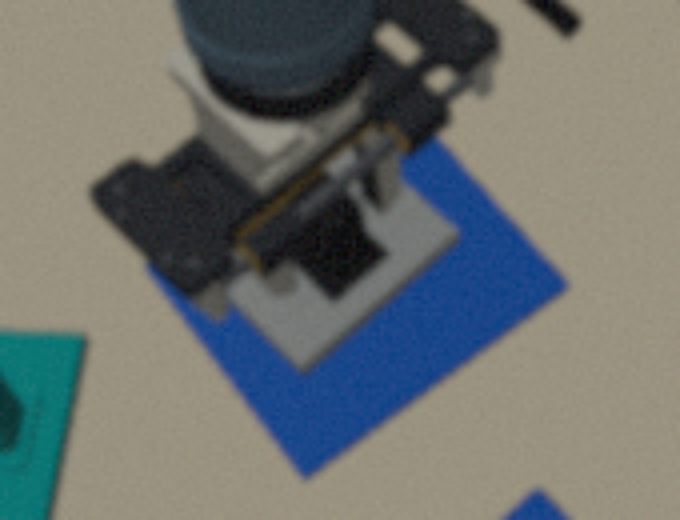

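The fingers straddle the black handle, which sits at about (335,250) in the crop. Closing.

{"op": "carry_out", "data": {"commands": [[0,0,0,0],[0,0,0,0],[0,0,0,0],[0,0,0,0],[0,0,0,0]], "fingers": 10, "force": 50}}

```text
t: 4.3
position: [0.4926, -0.1713, 0.0286]
orientation: [0.09, -3.14, 0.0]
ft_force: [-0.4, -0.4, 0.5]
gripper_width: 0.0259
```

{"op": "carry_out", "data": {"commands": [[0,0,0,0],[0,0,0,0],[0,0,0,0],[0,0,-5,0],[0,0,-10,0]]}}

```text
t: 4.8
position: [0.4919, -0.1707, 0.0383]
orientation: [0.089, -3.139, -0.002]
ft_force: [0.4, 0.6, -4.5]
gripper_width: 0.0258
```

{"op": "carry_out", "data": {"commands": [[0,0,-20,0],[0,0,-50,0],[0,0,-90,0],[0,0,-130,0],[0,0,-140,0]]}}

```text
t: 5.3
position: [0.4948, -0.1724, 0.1832]
orientation: [-0.09, 3.133, -0.007]
ft_force: [0.3, -0.2, -5.2]
gripper_width: 0.0255
```

{"op": "carry_out", "data": {"commands": [[0,0,0,0],[0,0,0,0]]}}

```text
t: 5.5
position: [0.4914, -0.1705, 0.1767]
orientation: [0.089, -3.138, -0.003]
ft_force: [0.0, -0.2, -5.1]
gripper_width: 0.0259
```

```bash
python3 mv.py 460.5 161 185 -10.8
python3 - <<'E'
from fit import *
d=cams.snapshot("wrist");cv2.imwrite("pics/w3.png",d["img"][:,:,::-1])
d=cams.snapshot("scene");cv2.imwrite("pics/s3.png",d["img"][:,:,::-1])
E
```

```text
t 5.5 pos [ 491.44 -170.49  176.67] F [ 0.   -0.21 -5.12] M [ 0.03  0.02 -0.  ] w 25.86288642817848
tool z [-0.  0. -1.] toolx [-1.   -0.06  0.  ]
shift tool [ 12.02 332.73  -7.66] spin 14.0654339333134 jaw dir 93.2654339333134 q6 -2.1764173169904355
```

View pics/w3.png

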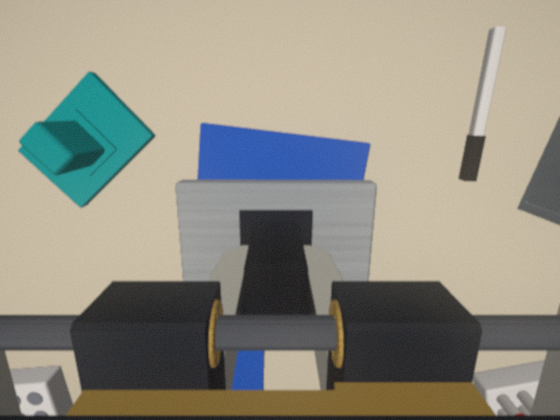

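View pics/s3.png

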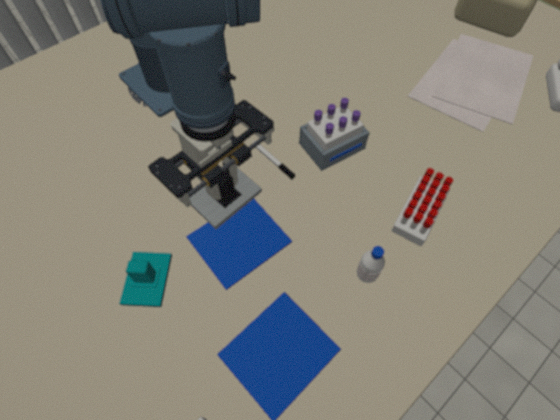

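The press is held and looks level, and the mat beneath is empty. Moving it over the tray.

{"op": "carry_out", "data": {"commands": [[1,20,0,0],[3,55,-3,0],[4,90,-6,0],[6,125,-7,0],[7,160,-8,0]]}}

```text
t: 6.1
position: [0.4751, -0.0104, 0.1847]
orientation: [0.089, -3.137, -0.002]
ft_force: [1.6, 0.6, -4.7]
gripper_width: 0.026
```

{"op": "carry_out", "data": {"commands": [[1,35,0,0],[2,70,0,0],[3,105,0,0],[4,140,0,0],[5,160,0,0]]}}

```text
t: 6.6
position: [0.4607, 0.1499, 0.1847]
orientation: [0.092, -3.136, -0.001]
ft_force: [-0.5, -0.3, -5.1]
gripper_width: 0.026
```

```bash
python3 mv.py 460.5 161 185 -10.8
```

```text
t 6.6 pos [460.74 149.87 184.66] F [-0.45 -0.29 -5.08] M [ 0.04 -0.07 -0.05] w 25.97152345226755
tool z [-0.  0. -1.] toolx [-1.   -0.06  0.  ]
shift tool [-0.41 11.12 -0.33] spin 14.1489491560759 jaw dir 93.3489491560759 q6 -1.5465277433679179
```

{"op": "carry_out", "data": {"commands": [[0,6,0,7],[-0.4,11,0,14.1],[-0.4,11,0,14.1],[-0.4,11,0,14.1],[-0.4,11,0,14.1]]}}

```text
t: 7.1
position: [0.4619, 0.1581, 0.1859]
orientation: [-0.293, -3.126, 0.001]
ft_force: [0.3, -0.1, -5.2]
gripper_width: 0.0257
```

```bash
python3 mv.py 460.5 161 145 -10.8
cat > lvl.py <<'E'
from fit import *
s=sense();uz=s["position"][2]-.0226+.012
for n in ["wrist","top","scene"]:
    d=cams.snapshot(n);W=cloud(d);p=s["position"]
    import time
    cv2.imwrite(f"pics/l_{n}_{s['t']:.2f}.png",d["img"][:,:,::-1])
    m=(np.hypot(W[...,0]-p[0],W[...,1]-p[1])<.075)&(np.abs(W[...,2]-uz)<.008)&(d["img"].min(-1)>70)
    q=W[m]
    if len(q)<100: print(n,len(q));continue
    for _ in range(5):
        A=np.c_[q[:,:2]-p[:2],np.ones(len(q))];c=np.linalg.lstsq(A,q[:,2],rcond=None)[0]
        r=q[:,2]-A@c;q=q[np.abs(r)<2.5*r.std()+1e-5]
    b=cv2.minAreaRect((q[:,:2]*1000).astype(np.float32))
    print(n,len(q),"slope",c[:2],"top z",c[2],"rms",r.std(),b)
E
python3 lvl.py
```

```text
t 7.1 pos [461.87 158.12 185.9 ] F [ 0.26 -0.1  -5.15] M [-0.01 -0.07 -0.02] w 25.65519973851932
tool z [-0. -0. -1.] toolx [-0.98  0.19  0.  ]
shift tool [ 1.83  2.6  40.9 ] spin 0.08088397703322414 jaw dir 79.28088397703323 q6 -1.282609994083513
wrist 12169 slope [-0.0002 -0.0016] top z 0.17546644044737486 rms 0.0005907821941806405 ((451.0576171875, 159.3289031982422), (109.51637268066406, 59.09564208984375), 79.24897766113281)
top 107 slope [-0.0005 -0.0179] top z 0.1746889908955849 rms 0.0013885326034497668 ((461.6506042480469, 165.23985290527344), (78.05919647216797, 79.50275421142578), 78.97260284423828)
scene 899 slope [-0.0055  0.0051] top z 0.17743454413553278 rms 0.0010936413159628477 ((461.829345703125, 158.1651153564453), (110.41525268554688, 81.65068054199219), 79.11588287353516)
```

The press is level (slope under 0.006), its yaw matches the tray, and its centre is 2–3 mm off. Correcting that and going down.

{"op": "carry_out", "data": {"commands": [[1,2.6,10,0],[1,2.6,25,0],[1,2.6,38,0],[1,2.6,42,0],[1,2.6,43,0]]}}

```text
t: 7.75
position: [0.4612, 0.1612, 0.1429]
orientation: [-0.296, -3.126, 0.0]
ft_force: [0.4, -0.8, -5.1]
gripper_width: 0.0256
```

{"op": "carry_out", "data": {"commands": [[0,0,1,0],[0,0,2,0],[0,0,3,0],[0,0,4,0],[0,0,5,0]]}}

```text
t: 8.25
position: [0.4618, 0.1613, 0.1388]
orientation: [0.296, 3.127, 0.0]
ft_force: [1.0, -0.5, -4.5]
gripper_width: 0.0261
```

```bash
python3 mv.py 461 160.5 125 -10.8;python3 lvl.py
```

```text
t 8.25 pos [461.81 161.32 138.78] F [ 0.98 -0.53 -4.54] M [0.04 0.04 0.04] w 26.13751538023114
tool z [ 0.  0. -1.] toolx [-0.98  0.19 -0.  ]
shift tool [ 0.65 -0.96 13.78] spin -0.029353817473221966 jaw dir 79.17064618252678 q6 -1.2741515806799355
wrist 12154 slope [ 0.0028 -0.0011] top z 0.12838437979665623 rms 0.000596424758128008 ((451.1411437988281, 162.4647216796875), (109.59160614013672, 59.24834060668945), 79.1314926147461)
top 107 slope [-0.0064 -0.0193] top z 0.12672202261794452 rms 0.0015363841639468257 ((460.2210693359375, 163.78619384765625), (78.60225677490234, 79.58280181884766), 79.03958892822266)
scene 812 slope [-0.0048  0.0021] top z 0.12970924867782896 rms 0.001073536977773425 ((461.7829895019531, 161.90924072265625), (109.72378540039062, 81.35416412353516), 78.5086898803711)
```

{"op": "carry_out", "data": {"commands": [[0,0,1,0],[0,0,2,0],[0,0,3,0],[0,0,4,0]]}}

```text
t: 8.8
position: [0.4618, 0.1614, 0.1348]
orientation: [0.297, 3.127, 0.0]
ft_force: [0.0, 0.9, -2.6]
gripper_width: 0.0256
```

{"op": "carry_out", "data": {"commands": [[0,0,1,0],[0,0,2,0],[0,0,3,0]]}}

```text
t: 9.1
position: [0.4618, 0.1613, 0.1318]
orientation: [0.296, 3.127, 0.0]
ft_force: [-1.1, -0.9, -0.8]
gripper_width: 0.0257
```

{"op": "carry_out", "data": {"commands": [[0,0,1,0],[0,0,2,0]]}}

```text
t: 9.3
position: [0.4619, 0.1613, 0.1298]
orientation: [0.297, 3.127, 0.0]
ft_force: [-1.0, -0.6, 0.1]
gripper_width: 0.0255
```

{"op": "carry_out", "data": {"commands": [[0,0,0.5,0],[0,0,1,0]]}}

```text
t: 9.5
position: [0.4619, 0.1613, 0.1288]
orientation: [0.297, 3.127, 0.0]
ft_force: [-0.7, 0.0, 0.6]
gripper_width: 0.0257
```

{"op": "carry_out", "data": {"commands": [[0,0,0.5,0],[0,0,1,0]]}}

```text
t: 9.7
position: [0.4619, 0.1613, 0.1278]
orientation: [0.297, 3.127, 0.0]
ft_force: [-1.0, 0.0, 1.0]
gripper_width: 0.026
```

{"op": "carry_out", "data": {"commands": [[0,0,0.5,0],[0,0,1,0]]}}

```text
t: 9.9
position: [0.4618, 0.1613, 0.1268]
orientation: [0.296, 3.127, 0.0]
ft_force: [-0.6, 0.4, 1.1]
gripper_width: 0.0256
```

{"op": "carry_out", "data": {"commands": [[0,0,0.5,0],[0,0,1,0]]}}

```text
t: 10.1
position: [0.4618, 0.1613, 0.1258]
orientation: [0.296, 3.127, 0.0]
ft_force: [-0.7, 0.4, 2.2]
gripper_width: 0.0261
```

{"op": "carry_out", "data": {"commands": [[0,0,0.5,0],[0,0,1,0]]}}

```text
t: 10.3
position: [0.4618, 0.1613, 0.1247]
orientation: [0.296, 3.127, -0.0]
ft_force: [-1.6, -1.4, 3.2]
gripper_width: 0.0257
```

{"op": "carry_out", "data": {"commands": [[0,0,0.5,0],[0,0,1,0]]}}

```text
t: 10.5
position: [0.4619, 0.1613, 0.1238]
orientation: [0.297, 3.127, -0.0]
ft_force: [-0.2, -1.2, 3.4]
gripper_width: 0.0259
```

Push is about 8.5 N and still soft. I'll carry on in half-millimetre steps.

{"op": "carry_out", "data": {"commands": [[0,0,0.5,0],[0,0,0.5,0]]}}

```text
t: 10.7
position: [0.4618, 0.1613, 0.1232]
orientation: [0.297, 3.127, -0.0]
ft_force: [-0.9, -0.3, 3.3]
gripper_width: 0.0256
```

{"op": "carry_out", "data": {"commands": [[0,0,0.5,0],[0,0,0.5,0]]}}

```text
t: 10.9
position: [0.4619, 0.1613, 0.1228]
orientation: [0.297, 3.127, 0.0]
ft_force: [-0.7, 0.3, 3.8]
gripper_width: 0.0259
```

{"op": "carry_out", "data": {"commands": [[0,0,0.5,0],[0,0,0.5,0]]}}

```text
t: 11.1
position: [0.4619, 0.1613, 0.1223]
orientation: [0.297, 3.127, 0.0]
ft_force: [-0.5, 0.1, 5.0]
gripper_width: 0.026
```

{"op": "carry_out", "data": {"commands": [[0,0,0.5,0],[0,0,0.5,0]]}}

```text
t: 11.3
position: [0.4619, 0.1613, 0.1218]
orientation: [0.297, 3.127, 0.0]
ft_force: [-0.3, 0.4, 4.2]
gripper_width: 0.0259
```

{"op": "carry_out", "data": {"commands": [[0,0,0.5,0],[0,0,0.5,0]]}}

```text
t: 11.5
position: [0.4619, 0.1613, 0.1213]
orientation: [0.297, 3.127, 0.0]
ft_force: [0.2, -0.2, 5.9]
gripper_width: 0.0259
```

{"op": "carry_out", "data": {"commands": [[0,0,0.5,0],[0,0,0.5,0]]}}

```text
t: 11.7
position: [0.4619, 0.1613, 0.1207]
orientation: [0.297, 3.127, 0.0]
ft_force: [0.5, -0.8, 4.4]
gripper_width: 0.0257
```

{"op": "carry_out", "data": {"commands": [[0,0,0.5,0],[0,0,0.5,0]]}}

```text
t: 11.9
position: [0.4619, 0.1613, 0.1202]
orientation: [0.297, 3.127, 0.0]
ft_force: [0.5, 0.6, 4.4]
gripper_width: 0.0257
```

```bash
python3 mv.py 461 160.5 125 -10.8;python3 lvl.py
```

```text
t 11.9 pos [461.85 161.31 120.22] F [0.46 0.57 4.39] M [-0.06  0.08 -0.04] w 25.71101114231423
tool z [ 0.  0. -1.] toolx [-0.98  0.19 -0.  ]
shift tool [ 0.68 -0.95 -4.78] spin -0.03351755733248751 jaw dir 79.16648244266752 q6 -1.2741485851581296
wrist 12155 slope [ 0.0022 -0.0009] top z 0.10984861818746865 rms 0.0005940768342230638 ((451.06512451171875, 162.51010131835938), (109.8542251586914, 59.12346649169922), 79.51073455810547)
top 116 slope [-0.0047 -0.0037] top z 0.10889348556753543 rms 0.0015532203099813044 ((461.8695068359375, 165.04556274414062), (75.93558502197266, 79.53158569335938), 76.85628509521484)
scene 807 slope [-0.0041  0.0004] top z 0.11135608539902901 rms 0.0011167762294624487 ((462.54388427734375, 162.80262756347656), (110.93112182617188, 81.44886016845703), 78.92085266113281)
```

{"op": "carry_out", "data": {"commands": [[0,0,0.4,0],[0,0,0.4,0]]}}

```text
t: 12.25
position: [0.4618, 0.1613, 0.1198]
orientation: [0.297, 3.127, 0.0]
ft_force: [-0.0, -0.8, 4.4]
gripper_width: 0.0259
```

{"op": "carry_out", "data": {"commands": [[0,0,0.4,0],[0,0,0.4,0]]}}

```text
t: 12.45
position: [0.4619, 0.1613, 0.1198]
orientation: [0.296, 3.127, 0.0]
ft_force: [-1.8, 0.2, 7.9]
gripper_width: 0.0259
```

{"op": "carry_out", "data": {"commands": [[0,0,0.4,0],[0,0,0.4,0]]}}

```text
t: 12.65
position: [0.4619, 0.1613, 0.1198]
orientation: [0.296, 3.127, 0.0]
ft_force: [-1.8, -0.0, 11.2]
gripper_width: 0.026
```

The tray has bottomed out: position is stuck at 119.8 mm and the force rises steeply, now about 16 N. Adding a touch more and holding.

{"op": "carry_out", "data": {"commands": [[0,0,0.2,0],[0,0,0.2,0]]}}

```text
t: 12.85
position: [0.4619, 0.1613, 0.1198]
orientation: [0.296, 3.127, 0.0]
ft_force: [-2.3, -0.1, 13.5]
gripper_width: 0.0256
```

{"op": "carry_out", "data": {"commands": [[0,0,0,0],[0,0,0,0],[0,0,0,0],[0,0,0,0],[0,0,0,0]]}}

```text
t: 13.35
position: [0.4619, 0.1613, 0.1198]
orientation: [0.296, 3.127, 0.0]
ft_force: [-2.5, -0.7, 13.0]
gripper_width: 0.0257
```

{"op": "carry_out", "data": {"commands": [[0,0,0,0],[0,0,0,0],[0,0,0,0],[0,0,0,0],[0,0,0,0]]}}

```text
t: 13.85
position: [0.4619, 0.1613, 0.1198]
orientation: [0.296, 3.127, 0.0]
ft_force: [-2.5, -1.1, 13.5]
gripper_width: 0.0258
```

```bash
python3 mv.py 461 160.5 125 -10.8;python3 lvl.py;python3 mv.py 461 160.5 125 -10.8
```

```text
t 13.85 pos [461.94 161.34 119.82] F [-2.53 -1.06 13.48] M [-0.18  0.65 -0.01] w 25.79316247297015
tool z [ 0.  0. -1.] toolx [-0.98  0.19 -0.  ]
shift tool [ 0.76 -1.   -5.18] spin -0.02694735922500513 jaw dir 79.173052640775 q6 -1.274120547024995
wrist 12170 slope [ 0.0012 -0.001 ] top z 0.10941935859590221 rms 0.0005955055078992525 ((451.3220520019531, 162.50997924804688), (109.5128402709961, 59.402870178222656), 79.08728790283203)
top 116 slope [-0.0009 -0.0139] top z 0.10826802172325387 rms 0.001468440537997174 ((460.61102294921875, 164.874267578125), (79.1051254272461, 79.80546569824219), 79.27192687988281)
scene 798 slope [-0.0046  0.0032] top z 0.11094325055152376 rms 0.001089161897864491 ((462.31451416015625, 161.6372528076172), (111.59894561767578, 81.2233657836914), 77.97319030761719)
t 14.0 pos [461.93 161.33 119.82] F [-2.88 -0.4  12.2 ] M [-0.12  0.67 -0.02] w 25.70748412636688
tool z [ 0.  0. -1.] toolx [-0.98  0.19 -0.  ]
shift tool [ 0.75 -0.99 -5.18] spin -0.02784810658403103 jaw dir 79.17215189341597 q6 -1.2741312235308817
```

The hold lasted 1.2 s at about 18 N with the plate level. Its underside at about 97.5 mm fits caps home and the tray at its lowest stop. Lifting slowly and checking the caps.

{"op": "carry_out", "data": {"commands": [[0,0,-2,0],[0,0,-5,0],[0,0,-9,0],[0,0,-13,0],[0,0,-17,0]]}}

```text
t: 14.5
position: [0.4607, 0.1612, 0.1351]
orientation: [-0.296, -3.125, 0.001]
ft_force: [-0.4, 0.0, -5.0]
gripper_width: 0.0255
```

{"op": "carry_out", "data": {"commands": [[0,0,-6,0],[0,0,-15,0],[0,0,-30,0],[0,0,-42,0],[0,0,-45,0]]}}

```text
t: 15.0
position: [0.4626, 0.1614, 0.1825]
orientation: [0.296, 3.125, 0.001]
ft_force: [0.8, -0.3, -4.5]
gripper_width: 0.0257
```

```bash
python3 mv.py 507 -168 185 3.2;python3 lvl.py
```

```text
t 15.0 pos [462.57 161.43 182.5 ] F [ 0.81 -0.27 -4.51] M [ 0.03 -0.01 -0.06] w 25.659099081129636
tool z [ 0.  0. -1.] toolx [-0.98  0.19 -0.  ]
shift tool [-105.54 -315.22   -2.48] spin -14.028282319624708 jaw dir 79.1717176803753 q6 -1.274149605934637
wrist 12123 slope [ 0.0043 -0.0007] top z 0.17207938882269697 rms 0.0005912487476261166 ((451.9718017578125, 162.58657836914062), (109.59781646728516, 59.112735748291016), 79.26573181152344)
top 103 slope [-0.0033  0.0057] top z 0.17098749396593885 rms 0.0013499844080385544 ((461.9560546875, 168.63827514648438), (79.605224609375, 79.68866729736328), 79.05984497070312)
scene 886 slope [-0.0013  0.0033] top z 0.17247232546641458 rms 0.0010391089224784879 ((462.4844055175781, 162.18170166015625), (111.18675231933594, 80.61152648925781), 78.5590591430664)
```

{"op": "carry_out", "data": {"commands": [[-7,-20,0,0],[-18,-54,0,0],[-29,-88,0,0],[-40,-122,0,0],[-52,-155,0,0]]}}

```text
t: 15.65
position: [0.483, -0.0019, 0.18]
orientation: [-0.296, -3.126, -0.0]
ft_force: [1.2, 0.7, -5.4]
gripper_width: 0.0261
```

{"op": "carry_out", "data": {"commands": [[-11,-34,0,0],[-22,-68,0,0],[-33,-102,0,0],[-44,-133,0,0],[-53,-158,0,0]]}}

```text
t: 16.15
position: [0.5056, -0.1677, 0.1798]
orientation: [-0.298, -3.126, -0.001]
ft_force: [0.4, -0.6, -4.7]
gripper_width: 0.0257
```

```bash
python3 mv.py 507 -168 150 3.2
python3 - <<'E'
from fit import *
for n in ["top","scene"]:
    d=cams.snapshot(n);W=cloud(d)
    hsv=cv2.cvtColor(d["img"],cv2.COLOR_RGB2HSV)
    pur=(hsv[...,0]>125)&(hsv[...,0]<160)&(hsv[...,1]>60)
    rect(W,(.46,.158),.08,.074,.09,"tray top",~pur)
    t=np.array([.4615,.1608]);a=np.radians(-10.8);Rm=np.array([[np.cos(a),-np.sin(a)],[np.sin(a),np.cos(a)]])
    for i,(x,y) in enumerate([(-22,-36),(-22,0),(-22,36),(22,-36),(22,0),(22,36)]):
        c=t+Rm@np.array([x,y])/1000
        m=(np.hypot(W[...,0]-c[0],W[...,1]-c[1])<.007)&(W[...,2]>.095)
        print(n,"cap",i+1,m.sum(),np.median(W[m][:,2]) if m.any() else None)
    if n=="top":cv2.imwrite("pics/c4.png",cv2.resize(d["img"][190:290,140:300,::-1],None,fx=4,fy=4))
E
```

```text
t 16.15 pos [ 505.58 -167.66  179.78] F [ 0.37 -0.6  -4.74] M [ 0.06 -0.01  0.  ] w 25.72238146401084
tool z [-0.  0. -1.] toolx [-0.98  0.19  0.  ]
shift tool [-1.5  -0.07 29.78] spin -14.092277983763225 jaw dir 79.10772201623678 q6 -1.9101356666509812
tray top 1086 c [459.2921 161.5849] size [106.5216  75.9579] ang 79.43303680419922 z 0.08018988895473747
top cap 1 33 0.10966340852961785
top cap 2 29 0.10991294766350568
top cap 3 29 0.1099916496887318
top cap 4 32 0.11060290565266831
top cap 5 31 0.10992512427421026
top cap 6 33 0.110434483114747
tray top 911 c [461.5189 160.8696] size [107.0175  77.5807] ang 79.20030212402344 z 0.08262985357894373
scene cap 1 27 0.11216505390449588
scene cap 2 31 0.11239238134132352
scene cap 3 30 0.11209983822137282
scene cap 4 31 0.11274098336715374
scene cap 5 24 0.11279520883570157
scene cap 6 34 0.11196310646697455
```

View pics/c4.png

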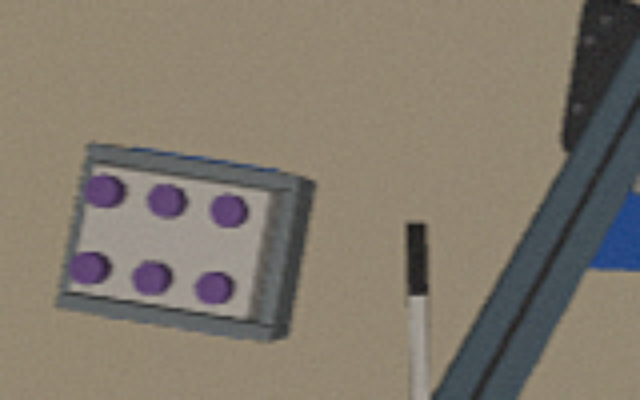

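All six caps sit 30 mm above the tray top, which is the home height. The tray is still in the station and the marker has not moved. Setting the press down.

{"op": "carry_out", "data": {"commands": [[-1.5,0,5,-3],[-1.5,0,30,-7],[-1.5,0,70,-7],[-1.5,0,110,-7],[-1.5,0,135,-7]]}}

```text
t: 16.75
position: [0.5052, -0.1642, 0.0424]
orientation: [-0.105, -3.135, -0.004]
ft_force: [-0.7, -0.2, -4.3]
gripper_width: 0.0261
```

{"op": "carry_out", "data": {"commands": [[0,0,3,0],[0,0,6,0],[0,0,9,0],[0,0,11,0],[0,0,13,0]]}}

```text
t: 17.25
position: [0.5083, -0.1665, 0.0338]
orientation: [0.105, 3.138, -0.002]
ft_force: [-0.2, -0.1, -4.6]
gripper_width: 0.0259
```

{"op": "carry_out", "data": {"commands": [[0,0,0.5,0],[0,0,1,0],[0,0,1,0]]}}

```text
t: 17.55
position: [0.5075, -0.1662, 0.0319]
orientation: [0.105, 3.14, -0.0]
ft_force: [0.4, -0.6, -4.8]
gripper_width: 0.0259
```

```bash
python3 mv.py 507 -168 28 -3.5
```

```text
t 17.55 pos [ 507.55 -166.2    31.94] F [ 0.36 -0.56 -4.84] M [-0.  0. -0.] w 25.863530296129785
tool z [ 0. -0. -1.] toolx [-1.    0.07 -0.  ]
shift tool [ 0.43 -1.83  3.94] spin -0.3368403414367691 jaw dir 86.16315965856323 q6 -2.029283939939173
```

{"op": "carry_out", "data": {"commands": [[0,0,1,0],[0,0,2,0],[0,0,2.5,0],[0,0,2.5,0]]}}

```text
t: 17.95
position: [0.5074, -0.1661, 0.0291]
orientation: [-0.105, -3.14, -0.0]
ft_force: [0.8, 0.9, -3.8]
gripper_width: 0.0258
```

{"op": "carry_out", "data": {"commands": [[0,0,0.5,0],[0,0,0.5,0]]}}

```text
t: 18.15
position: [0.5075, -0.1661, 0.0287]
orientation: [-0.105, -3.14, -0.0]
ft_force: [0.1, 0.9, -5.4]
gripper_width: 0.0254
```

{"op": "carry_out", "data": {"commands": [[0,0,0.5,0],[0,0,0.5,0]]}}

```text
t: 18.35
position: [0.5075, -0.1661, 0.0286]
orientation: [0.105, 3.14, -0.0]
ft_force: [-0.9, 0.0, -0.4]
gripper_width: 0.0255
```

Touchdown: the weight is off the gripper. Releasing and checking.

{"op": "carry_out", "data": {"commands": [[0,0,0,0],[0,0,0,0],[0,0,0,0],[0,0,0,0],[0,0,0,0]], "fingers": 70}}

```text
t: 18.85
position: [0.5076, -0.1662, 0.0284]
orientation: [0.105, 3.139, -0.0]
ft_force: [0.3, -0.4, -0.2]
gripper_width: 0.0611
```

{"op": "carry_out", "data": {"commands": [[0,0,0,0],[0,0,0,0],[0,0,0,0]]}}

```text
t: 19.15
position: [0.5075, -0.1661, 0.0282]
orientation: [-0.105, -3.14, -0.0]
ft_force: [0.1, -1.3, 0.0]
gripper_width: 0.07
```

{"op": "carry_out", "data": {"commands": [[0,0,-15,0],[0,0,-50,0],[0,0,-90,0],[0,0,-130,0],[0,0,-170,0]]}}

```text
t: 19.65
position: [0.5072, -0.166, 0.1998]
orientation: [-0.105, -3.14, -0.0]
ft_force: [0.2, -1.3, -0.5]
gripper_width: 0.0698
```

{"op": "carry_out", "data": {"commands": [[0,0,0,0],[0,0,0,0],[0,0,0,0]]}}

```text
t: 19.95
position: [0.5066, -0.1656, 0.1969]
orientation: [-0.105, -3.138, -0.002]
ft_force: [0.2, -0.7, 0.3]
gripper_width: 0.0699
```

```bash
python3 mv.py 507 -168 198 -3.5
python3 - <<'E'
from fit import *
for n in ["wrist","scene"]:
    d=cams.snapshot(n);W=cloud(d)
    hsv=cv2.cvtColor(d["img"],cv2.COLOR_RGB2HSV)
    blue=(hsv[...,0]>105)&(hsv[...,0]<125)&(hsv[...,1]>150)
    rect(W,(.507,-.168),.09,.011,.03,"plate",~blue)
    rect(W,(.507,-.168),.06,.066,.09,"handle top")
    rect(W,(.507,-.163),.13,-.01,.013,"mat",blue)
    cv2.imwrite(f"pics/e_{n}.png",d["img"][:,:,::-1])
E
```

```text
t 19.95 pos [ 506.63 -165.65  196.89] F [ 0.17 -0.71  0.32] M [0.02 0.03 0.06] w 69.93277594668407
tool z [-0.  0. -1.] toolx [-1.    0.07  0.  ]
shift tool [-0.53 -2.32 -1.11] spin -0.3342415601550073 jaw dir 86.16575843984499 q6 -2.0292730222877347
plate 6285 c [ 507.5169 -167.2829] size [110.1953  80.6349] ang 86.02877044677734 z 0.01830730439352414
handle top 1248 c [ 506.5733 -166.9858] size [25.519  38.8074] ang 86.40525817871094 z 0.0758650695135685
mat 11911 c [ 506.5078 -168.8457] size [166.6555 145.9713] ang 86.68621063232422 z 0.006264956099453363
plate 1537 c [ 507.278  -164.6536] size [110.4755  81.4595] ang 86.06271362304688 z 0.019664387671303015
handle top 268 c [ 507.6661 -164.6402] size [26.6136 40.5807] ang 85.54692840576172 z 0.07709366395580346
mat 2776 c [ 508.4749 -167.6096] size [165.5548 146.0457] ang 86.37371063232422 z 0.007563350733961067
```

View pics/e_wrist.png

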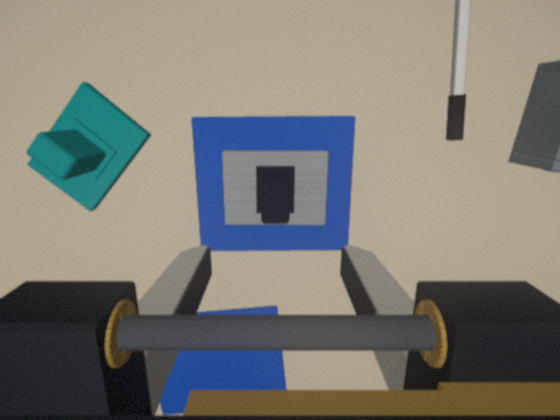

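View pics/e_scene.png

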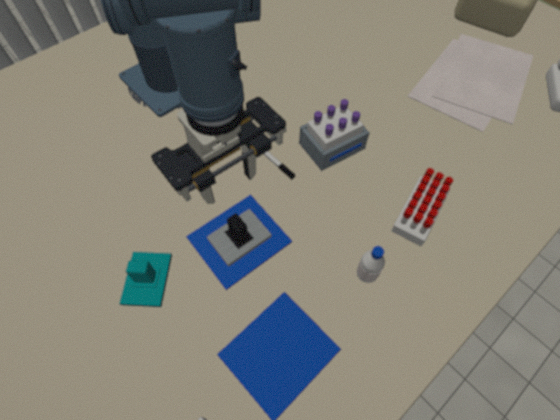

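The press stands in the middle of its mat, at wrist (275,190) and scene (239,238). The bystanders are where they were. Handing in.

```bash
python3 -c "
from cell import ctrl;print(ctrl.job_done())"
```

```text
the job is handed in; nothing more can be done
None
```

I pressed the caps home, put the press back on its mat and handed the job in at about 20 s; no verdict came back.

- **Pressing:** I set the grey press level and centred (within about 2 mm) on the tray and pushed down to the hard stop. I then held it for 1.2 s at 17 to 18.6 N as read at the wrist. I could not measure the press-to-tray force directly; this is the wrist reading with the press's weight taken off.
- **Caps and tray:** Afterwards the camera depth put all six caps about 30 mm above the tray top, which is the home height. The tray had not moved in the station.
- **Press on its mat:** It was set down gently and released. It stands upright about 2 to 3 mm from the mat's centre; the two cameras disagreed by about 3 mm, well inside the 30 mm allowed.
- **Bystanders:** The red rack, bottle and marker look unmoved in the pictures; I did not measure them. The gripper is clear of everything.

No check failed. A few top-camera level readings showed slopes up to 0.019, from only about 100 pixels. The wrist and scene views gave under 0.006.

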